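# Set the recipe tablet stand to its tape mark and lock the sliding leg

### The arm

A 6-joint arm with a two-finger parallel gripper is mounted at the origin on the work surface. World frame = base frame: x ahead of the robot, y to its left, z up, the work surface at z = 0. Lengths are in m, angles in degrees, forces in N, time in s.
With the tool pointing down it reaches from about 0.4 to 0.825 m from the base axis. Payload 7 kg.
Tool frame: the origin (TCP) lies midway between the tips of the shut fingers; the grasp point (between the pads) lies 19 mm behind it; z points along the fingers, y is the direction in which the jaws open and shut (so a half turn about z gives the same grasp; the last joint's range is limited). The gripper opens to 88 mm and grips with 3 to 60 N. Pads are 19 mm wide; open, the fingers measure 130 mm over their backs; the gripper's body (78 mm by 193 mm) begins 47 mm behind the grasp point.
Start: joints at [84.746, 20.546, 0.682, 0, -70.136, -16.507], TCP at [0.25, 0.627, 0.227] pointing down, gripper open.
Joint ranges: [-176.03, 176.03], [-82.01, 121.73], [-58.28, 71.71], [-173.87, 95.51], [-174.79, -0.11], [-173.66, 173.66]. Speed limits (degrees/s): [136.94, 136.94, 172.46, 180, 180, 180].

### API

Orientations are given as a 3x3 rotation matrix whose columns are the frame's x, y, z axes.
In Python, from rig import robot gives the robot as it stands. Calls block until the motion is done:
- robot.goto(position, orientation): joint-space move of the TCP to a pose.
- robot.servo_line(position, ori=None, speed=0.15): straight line of the TCP; ori=None keeps the orientation; speed is the mean speed in m/s.
- robot.movej(angles): joint-space move.
- robot.move_gripper(opening): opening from 0.0 (shut) to 1.0 (fully open); the grip force is fixed at half the most; returns when the fingers have stopped.
- robot.dwell(seconds).
- robot.ik(position, orientation): joint angles nearest the present ones, or None.
- robot.grab_frame(name): name is "scene" or "top"; returns (picture, depth): 400x640x3 uint8, red, green, blue; 400x640 float32, m along the optical axis (not along the pixel's ray), 0 where there is no reading.
- robot.camera_info(name): a dict with "vfov" (degrees; the focal length in pixels is half the picture's height over the tangent of half this angle, whatever the lens; pixels are square), "cx", "cy" (the principal point, pixels), "view" (4x4, takes a point from world to camera coordinates). Camera axes: x right, y down, z forward; pixel columns grow to the right and rows downward; lengths in m; the calibration is good to about 2 mm. A picture is of the moment at which its call begins. camera_info takes no time and is no camera call.
A pose or a line that the arm cannot do raises robot.Unreachable and nothing moves.
- robot.job_done(): hands the job in, once; it reports no verdict.
Readings, each from a call of its own:
- robot.read_t(): time.
- robot.read_qpos(): joint angles.
- robot.read_qvel(): joint speeds.
- robot.read_effort(): joint torques, N m.
- robot.read_position(): TCP position.
- robot.read_tcp_rot(): TCP orientation.
- robot.read_force(): force on the tool from outside, world axes, zero at the start.
- robot.read_ft_torque(): the same for the moment, N m.
- robot.read_grip_width(): opening from 0.0 (shut) to 1.0 (fully open).
Only numpy, scipy, OpenCV 4.12 (cv2) and the standard library are available. Lean on these libraries where they do the work, as an engineer would, in place of code of your own. Each camera call takes 0.05 s, during which the arm holds its last target. There are 200 camera calls.

### The job

Get the recipe tablet stand ready for the tablet: first swing its steel hook over and down until it rests in its keeper, so the cradle cannot tip up. Then draw the sprung sliding leg out by its pull bar until its pointer meets the black tape mark on the rail and, holding it there, squeeze its cam lever fully shut. Finish while still holding the leg on its mark with the lever shut, because I have yet to nip up the lock's nut and the spring would pull the leg back; leave the other things on the worktop where they are.

Things in the scene. Friction and masses are not known exactly. Their poses are not given: they have to be found in the camera images.
- stand: Tablet stand fixed to the worktop, cradle folded flat. Origin on the worktop under the cradle's middle; x along the rail away from the robot, y left, z up. Base plate x -155..125, y -105..105 mm, 8 thick. Rail 26 wide, top z 54, x -195..115. Back plate x -12..102, y -60..60, top z 60. Fixed jaw at x 114, 190 wide, top z 78 mm.
- leg: Sliding leg, a grey saddle on the rail. Origin = tip of its pointer on the rail's top, 54 mm above the worktop; axes as the stand's. Slides 0 (its start) to 95 mm towards -x; a spring pulls it back with 4 N at rest, 6 to 7 N drawn out, even with the lever shut. Saddle x 10..94, y -16..16, z -12..30 mm; beside it fingers have room from x 18 to 86 mm, down to z -46.
- pull_bar (a point): Middle of the far face of the leg's pull bar, 18 mm behind the pointer's tip, 63 mm above the worktop. Bar 110 mm wide (y -55..55), 8 mm thick, z 42 to 84 mm above the worktop. Hook fingers behind this face, one each side of the saddle, and draw towards -x. The leg's jaw, 190 mm wide, z 52 to 78 mm, starts 68 mm further back.
- lever (a joint): Steel cam lever on the leg's left (+y) flank, rad: 0 = fully shut, flat along the saddle; grows as it swings out to the left, to 0.95; starts 0.42 to 0.65. Upright pivot 73 mm behind the pointer, 20.5 mm left; blade 54 mm long towards the pull bar, 24 mm high. It stays where left; about 3 N at the tip turns it. A squeeze across blade and saddle from above shuts it.
- lever_tip (a point): Centre of the lever's rounded tip, 9 mm across, 24 mm high, 66 mm above the worktop, 49.5 mm from the pivot. Shut, its outer face is 25.5 mm left of the leg's middle, so saddle and lever together are 41.5 mm across.
- mark: Length mark: strip of black tape 4 mm wide round the rail, 50 to 80 mm from the pointer on the robot's side at the start. Origin mid-strip on the rail's top, axes as the stand's. The leg is at its mark when the pointer's tip has the same x.
- latch (a joint): Angle of the steel hook, rad: 0 = lying level, resting in its keeper; pi/2 = standing up; larger = leaning outwards to the left; at most 2.3; starts at 1.7 to 2.15. Stiff pivot: it stays where it is left; 0.5 to 1 N at its tip turns it.
- latch_pivot (a point): The hook's pivot, 67 mm above the worktop on a bracket (top 74 mm) at the stand's left edge. It runs along the stand's x, so the hook swings inwards to the right and down, across the rail.
- latch_tip (a point): The hook's end, 59.5 mm from the pivot. The hook is a bar 10 mm wide (stand's x), 62 mm long; its thickness is 1 to 7 mm off the pivot's axis. Shut, its top is 74 mm above the worktop.
- keeper (a point): The keeper on the cradle's left edge, 48 mm from the hook's pivot towards the rail: two steel cheeks, each 13 by 14 mm, with a 14 mm slot between for the hook. This point is mid-slot at the cheeks' tops, 74 mm above the worktop, level with the shut hook's top.
- tablet: Tablet lying flat to the right of the stand, 245 x 175 x 7.5 mm, origin under its centre. Leave it.
- mug: White mug, 82 mm across, 95 mm high, origin under its centre. Leave it.
- spice: Spice jar, 44 mm across, 95 mm high, origin under its centre. Leave it.
- candle: Dark red candle jar, 84 mm across, 110 mm high, origin under its centre. Leave it.
- bowl: White bowl, 140 mm across, 60 mm high, origin under its centre. Leave it.
- spoon: Wooden spoon lying on the worktop. Leave it.
- soap: Dark green washing-up bottle, 64 mm across, 200 mm high, origin under its centre. Leave it.

How it is judged (in metres and radians):
On the way, in this order (a step that is already met when the one before it is completed fails the run):
1. the hook rests in its keeper (value of joint latch below 0.08 rad), for 0.2 s.
2. the leg is held with its pointer at the tape mark, the lever still open (x of leg in the frame of mark between -0.006 and 0.006 m and value of joint lever above 0.15 rad and contact force between the fingers and leg above 1.5 N), for 0.2 s.
3. the lever is shut while the leg is held at the mark (value of joint lever below 0.06 rad and x of leg in the frame of mark between -0.006 and 0.006 m and contact force between the fingers and leg above 3 N), for 0.2 s.
At the end, for the whole second after the job is handed in: The hook lies in its keeper (within 0.08 rad of level), the lever is shut (within 0.06 rad), the pointer is within 6 mm of the tape's middle, and the gripper still holds the leg and lever there (over 3 N of contact, leg at rest against its spring) (all of step 3 and value of joint latch below 0.08 rad and linear speed of leg below 0.01 m/s); the arm keeps its last pose, push and grip.
It fails at once if a bystander is pushed out of place by more than 30 mm (distance of any of tablet, mug, spice, candle, bowl, spoon, soap from where it was at the start of the episode above 0.03 m).
It fails at once if the lever is shut with the leg more than 15 mm off its mark (value of joint lever below 0.06 rad and (x of leg in the frame of mark above 0.015 m or x of leg in the frame of mark below -0.015 m)).
It also fails if it takes over 54 s, if anything falls off the work surface, if the arm or the gripper's body presses on something with over 40 N, if the wrist force passes 120 N, or if a joint passes its speed limit or range.

## Working session

There is one attempt and no reset: what is moved stays moved. The work goes in short steps, each a Python script; the robot and the scene stay as the last script left them, time stands still between calls to the robot, and variables do not carry over. Pictures are saved under pics/ and viewed, about 8 in all and at most 12, crops included, and the job is handed in when it is done.

```bash
ls; mkdir -p pics
cat > h.py <<'E'
import numpy as np, cv2
from rig import robot
def shot(cam,name,crop=None,scale=1):
    im,d=robot.grab_frame(cam); np.savez(f'pics/{name}.npz',im=im,d=d)
    save(im,name,crop,scale); return im,d
def save(im,name,crop=None,scale=1):
    if crop: u0,v0,u1,v1=crop; im=im[v0:v1,u0:u1]
    im=cv2.resize(im,None,fx=scale,fy=scale,interpolation=cv2.INTER_CUBIC)
    cv2.imwrite(f'pics/{name}.png',im[:,:,::-1])
def cam(c):
    i=robot.camera_info(c); f=200/np.tan(np.radians(i['vfov']/2)); return f,i['cx'],i['cy'],np.array(i['view'])
def px(c,u,v,z=None,d=None):
    "pixel -> world, on plane z or with depth d"
    f,cx,cy,V=cam(c); r=np.array([(u-cx)/f,(v-cy)/f,1]); R=V[:3,:3]; o=-R.T@V[:3,3]; w=R.T@r
    s=d if z is None else (z-o[2])/w[2]
    return o+s*w
def proj(c,p):
    f,cx,cy,V=cam(c); q=V[:3,:3]@np.asarray(p)+V[:3,3]; return f*q[0]/q[2]+cx,f*q[1]/q[2]+cy
E
python3 - <<'E'
from h import *
shot('top','top0'); shot('scene','scene0')
for c in('top','scene'): print(c,robot.camera_info(c),cam(c)[0])
print(robot.read_t(),robot.read_tcp_rot())
E
```

```text
pics
top {'vfov': 50.42504934212087, 'cx': 323.8655116064872, 'cy': 199.53178890141135, 'view': array([[ 0.00594299, -0.99993773,  0.00944558, -0.02566476],
       [-0.99885956, -0.00638354, -0.04731618,  0.54286066],
       [ 0.04737353, -0.00915361, -0.9988353 ,  1.46829476],
       [ 0.        ,  0.        ,  0.        ,  1.        ]])} 424.78058696709064
scene {'vfov': 46.19800964165434, 'cx': 314.6455804751122, 'cy': 197.4398229338343, 'view': array([[ 0.66088857,  0.75047201, -0.00424964, -0.348799  ],
       [ 0.62715404, -0.55538336, -0.54610177, -0.32809866],
       [-0.41219427,  0.35824724, -0.83770806,  1.4936158 ],
       [ 0.        ,  0.        ,  0.        ,  1.        ]])} 468.9160067645217
0.1 [[ 9.28709480e-01 -3.70807940e-01 -4.17184621e-04]
 [-3.70808147e-01 -9.28708388e-01 -1.43136353e-03]
 [ 1.43318103e-04  1.48401633e-03 -9.99998889e-01]]
```

View pics/top0.png

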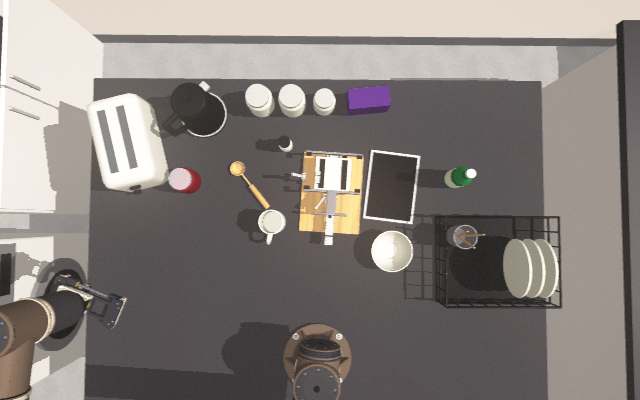

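View pics/scene0.png

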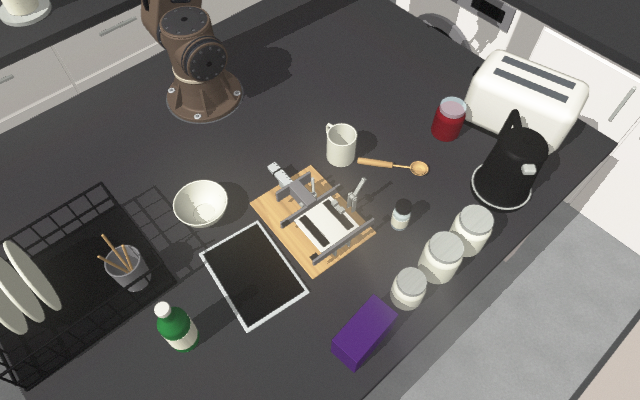

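The stand is at about (332,192) in the top picture and (312,222) in the scene picture. The mug is close on its left at (271,222), with the bowl at (392,251), the tablet at (392,187) and the hook near (298,176). I'll enlarge crops from these frames.

Run:
```python
from h import *
a=np.load('pics/top0.npz'); save(a['im'],'top0c',(285,145,385,250),5.7)
b=np.load('pics/scene0.npz'); save(b['im'],'scene0c',(245,155,385,275),5)
```

```text
(no output)
```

View pics/top0c.png

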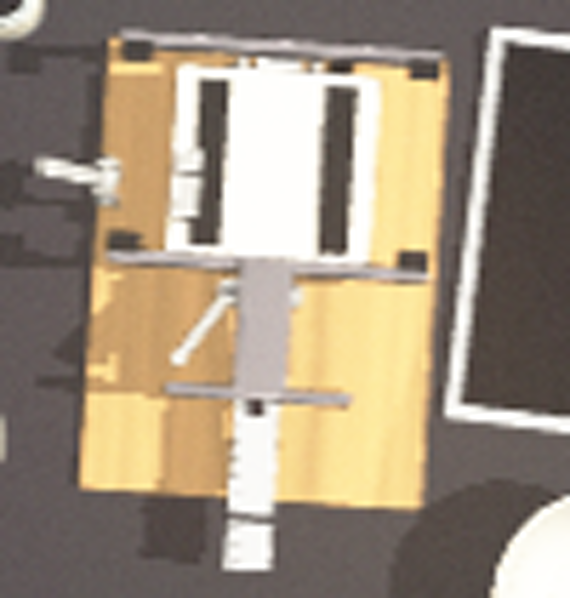

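View pics/scene0c.png

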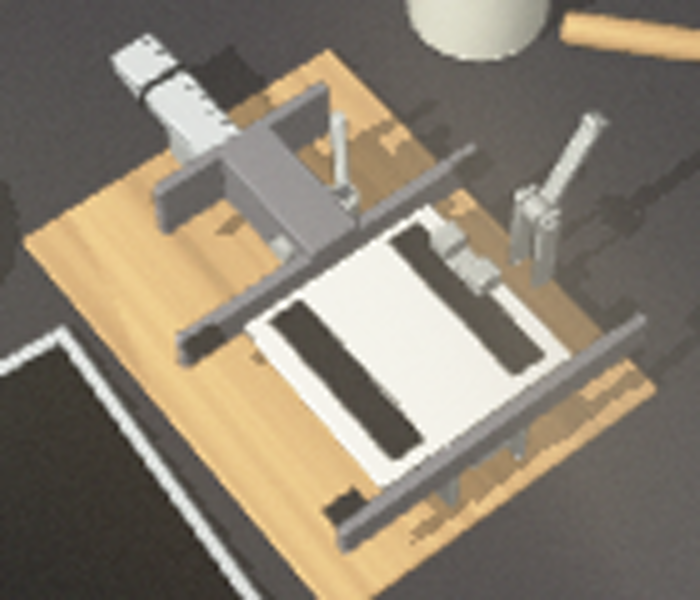

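The enlarged top crop shows the base corners at (80,490) and (423,508), the rail end at (222–272,570) and the tape at about (250,518). The pointer tip is near (255,413), the open lever's tip near (178,360), and the hook leans left with its tip near (40,165). The scene crop shows the same parts, with the keeper at (465,258). Next I'll fit the stand's pose from both views.

```bash
cat > fit.py <<'E'
from h import *
from scipy.optimize import least_squares
T=lambda u,v:(285+u/5.7,145+v/5.7)
S=lambda u,v:(245+u/5,155+v/5)
obs=[('top',(-155,105,8),T(80,490)),('top',(-155,-105,8),T(423,508)),('top',(-195,13,54),T(222,571)),('top',(-195,-13,54),T(272,571)),
('top',(102,60,60),T(177,66)),('top',(102,-60,60),T(381,78)),('top',(125,105,8),T(108,38)),
('scene',(-155,105,8),S(330,50)),('scene',(-155,-105,8),S(23,240)),('scene',(125,105,8),S(655,388)),
('scene',(-195,-13,54),S(112,57)),('scene',(-195,13,54),S(148,35)),('scene',(102,60,60),S(573,355)),('scene',(102,-60,60),S(380,486))]
def W(p,s):
    c,n=np.cos(p[2]),np.sin(p[2]); x,y,z=np.array(s)/1000; return np.array([p[0]+c*x-n*y,p[1]+n*x+c*y,z])
def res(p): return np.concatenate([np.array(proj(c,W(p,s)))-o for c,s,o in obs])
r=least_squares(res,[.55,-.03,0],loss='soft_l1'); P=r.x
def inv(w): c,n=np.cos(P[2]),np.sin(P[2]); d=(w[:2]-P[:2])*1000; return np.round([c*d[0]+n*d[1],-n*d[0]+c*d[1]],1)
if __name__=='__main__':
    print(P,np.degrees(P[2])); print(res(P).reshape(-1,2).round(1).tolist())
    for n,c,uv,z in [('mark','top',T(250,518),.054),('mark','scene',S(164,80),.054),('ptr','top',T(255,413),.054),('ptr','scene',S(228,130),.054),
      ('bar L','top',T(167,387),.084),('bar R','top',T(349,401),.084),('lever tip','top',T(178,360),.078),('lever tip','scene',S(338,115),.078),
      ('keeper','top',T(187,178),.074),('keeper','scene',S(463,258),.074),('brk','top',T(112,180),.074),('hooktip','top',T(40,165),.12),
      ('brk','scene',S(540,205),.074),('mug','top',(271,222),.095),('bowl','top',(392,251),.06),('spice','top',(286,145),.095)]:
        w=px(c,*uv,z=z); print(n,c,w.round(4),inv(w))
    # hook tip: intersection of rays
    from numpy.linalg import lstsq
    A=[];b=[]
    for c,uv in(('top',T(40,165)),('scene',S(595,120))):
        o=px(c,*uv,d=0); d=px(c,*uv,d=1)-o; d/=np.linalg.norm(d); M=np.eye(3)-np.outer(d,d); A.append(M); b.append(M@o)
    w=lstsq(np.vstack(A),np.concatenate(b),rcond=None)[0]; print('hook tip 3d',w,inv(w))
E
python3 fit.py
```

```text
[ 0.584312   -0.04957853 -0.05940883] -3.4038755052193213
[[-0.3, -0.8], [-0.3, -0.0], [0.6, -1.0], [-0.5, -0.5], [0.4, -0.9], [-0.1, -0.7], [0.3, -1.1], [-0.7, -1.0], [-1.2, -0.5], [0.6, -0.4], [-0.9, -0.5], [-0.2, -0.8], [-0.5, -0.6], [0.1, 0.2]]
mark top [ 0.4183 -0.0395  0.054 ] [-166.3    0.2]
mark scene [ 0.4224 -0.0389  0.054 ] [-162.2    1.1]
ptr top [ 0.4805 -0.0422  0.054 ] [-104.1    1.2]
ptr scene [ 0.4705 -0.0341  0.054 ] [-114.5    8.7]
bar L top [0.4951 0.0098 0.084 ] [-92.6  54. ]
bar R top [ 0.4876 -0.0961  0.084 ] [-93.8 -52.2]
lever tip top [0.511  0.0035 0.078 ] [-76.3  48.7]
lever tip scene [0.5148 0.0048 0.078 ] [-72.6  50.1]
keeper top [ 0.6182 -0.001   0.074 ] [30.9 50.5]
keeper scene [ 0.6203 -0.0044  0.074 ] [33.2 47.2]
brk top [0.6167 0.0431 0.074 ] [26.8 94.4]
hooktip top [0.6203 0.0824 0.12  ] [ 28.1 133.9]
brk scene [0.6229 0.0465 0.074 ] [32.8 98.2]
mug top [0.4642 0.1515 0.095 ] [-131.8  193.6]
bowl top [ 0.369 -0.252  0.06 ] [-202.9 -214.8]
spice top [0.7191 0.1049 0.095 ] [125.4 162.2]
hook tip 3d [0.62111164 0.0829128  0.11263359] [ 28.9 134.4]
```

Run:
```python
from h import *
from fit import *
f,cx,cy,V=cam('top'); print('topcam',-V[:3,:3].T@V[:3,3])
for c in('top','scene'):
    im=np.load(f'pics/{c}0.npz')['im'].astype(np.float32).mean(2)
    for name,ys,z,xs in(('rail',(-6,-3,0,3,6),54,range(-200,-96,2)),('bar',(-48,-44,-36,-30),84,range(-115,-75,2))):
        pr=[]
        for x in xs:
            uv=np.array([proj(c,W(P,(x,y,z))) for y in ys],np.float32)
            pr.append(int(cv2.remap(im,uv[:,0],uv[:,1],cv2.INTER_LINEAR).mean()))
        print(c,name,list(zip(xs,pr)))
```

```text
topcam [ 0.47283579 -0.00875759  1.49251314]
top rail [(-200, 96), (-198, 104), (-196, 152), (-194, 236), (-192, 248), (-190, 246), (-188, 248), (-186, 249), (-184, 249), (-182, 247), (-180, 247), (-178, 248), (-176, 248), (-174, 249), (-172, 247), (-170, 242), (-168, 184), (-166, 141), (-164, 146), (-162, 193), (-160, 245), (-158, 248), (-156, 249), (-154, 249), (-152, 248), (-150, 248), (-148, 248), (-146, 249), (-144, 249), (-142, 249), (-140, 248), (-138, 249), (-136, 249), (-134, 249), (-132, 249), (-130, 249), (-128, 249), (-126, 249), (-124, 249), (-122, 249), (-120, 249), (-118, 249), (-116, 249), (-114, 249), (-112, 249), (-110, 248), (-108, 246), (-106, 242), (-104, 188), (-102, 148), (-100, 147), (-98, 144)]
top bar [(-115, 204), (-113, 204), (-111, 205), (-109, 204), (-107, 204), (-105, 204), (-103, 204), (-101, 203), (-99, 196), (-97, 177), (-95, 173), (-93, 177), (-91, 181), (-89, 182), (-87, 183), (-85, 195), (-83, 204), (-81, 204), (-79, 204), (-77, 203)]
scene rail [(-200, 82), (-198, 90), (-196, 129), (-194, 189), (-192, 216), (-190, 219), (-188, 223), (-186, 223), (-184, 222), (-182, 222), (-180, 222), (-178, 223), (-176, 223), (-174, 223), (-172, 219), (-170, 192), (-168, 131), (-166, 93), (-164, 124), (-162, 188), (-160, 221), (-158, 224), (-156, 224), (-154, 222), (-152, 220), (-150, 223), (-148, 224), (-146, 224), (-144, 224), (-142, 224), (-140, 224), (-138, 223), (-136, 223), (-134, 221), (-132, 219), (-130, 222), (-128, 224), (-126, 224), (-124, 224), (-122, 224), (-120, 224), (-118, 224), (-116, 223), (-114, 211), (-112, 181), (-110, 157), (-108, 152), (-106, 150), (-104, 147), (-102, 147), (-100, 149), (-98, 150)]
scene bar [(-115, 90), (-113, 94), (-111, 104), (-109, 127), (-107, 159), (-105, 175), (-103, 174), (-101, 175), (-99, 176), (-97, 173), (-95, 159), (-93, 149), (-91, 150), (-89, 142), (-87, 118), (-85, 101), (-83, 98), (-81, 98), (-79, 98), (-77, 97)]
```

Run:
```python
from h import *
from fit import *
def ov(c,crop,k):
    im=np.load(f'pics/{c}0.npz')['im']; u0,v0,u1,v1=crop
    im=cv2.resize(im[v0:v1,u0:u1],None,fx=k,fy=k,interpolation=cv2.INTER_CUBIC).copy()
    q=lambda s:tuple(int(round(t)) for t in ((np.array(proj(c,W(P,s)))-(u0,v0)+.5)*k-.5))
    def poly(pts,col): cv2.polylines(im,[np.array([q(p) for p in pts])],True,col,1)
    for z in(84,42): poly([(x,y,z) for x,y in((-97,55),(-97,-55),(-89,-55),(-89,55))],(255,0,0))
    for z in(78,52): poly([(-21,95,z),(-21,-95,z)],(0,0,255))
    poly([(-165,13,54),(-165,-13,54)],(255,0,255)); poly([(-107,3,54),(-107,-3,54)],(0,255,0))
    for z in(84,): poly([(x,y,z) for x,y in((-97,16),(-97,-16),(-13,-16),(-13,16))],(0,200,255))
    poly([(25,y,74) for y in(55,41)]+[(35,y,74) for y in(41,55)],(0,200,0)); poly([(20,96,67),(40,96,67)],(0,200,0))
    return im
a=ov('top',(288,150,372,250),6); b=ov('scene',(245,155,385,275),5)
h=max(a.shape[0],b.shape[0]); 
cv2.imwrite('pics/ovt.png',a[:,:,::-1]);cv2.imwrite('pics/ovs.png',b[:,:,::-1])
```

```text
(no output)
```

View pics/ovt.png

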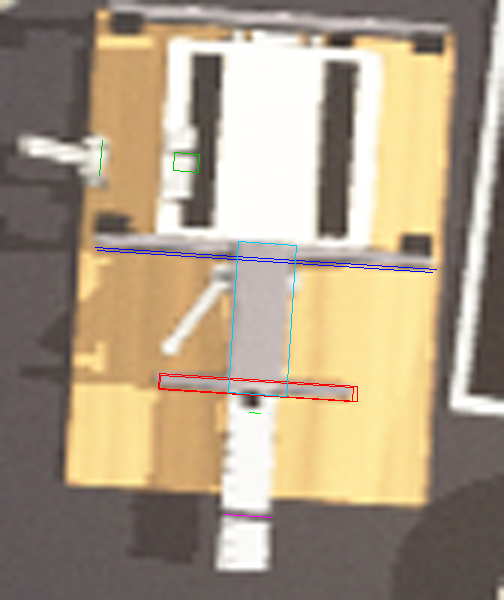

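View pics/ovs.png

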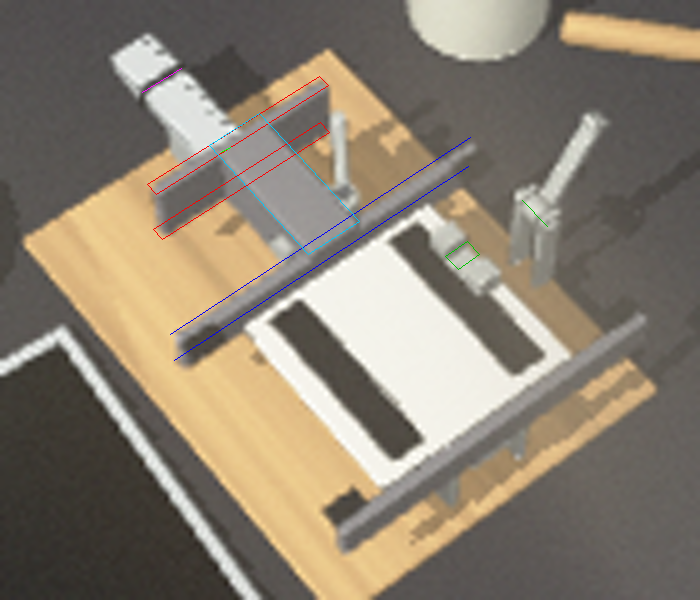

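The overlays show the stand and mark fitting well. The leg sits about 4 mm further along +x than drawn, so the pointer is at about -103 mm and the tape at about -165 mm, which makes a draw of about 61.5 mm. The keeper and pivot fit within about 2 mm. Now I'll swing the hook.

```bash
cat >> h.py <<'E'
P=np.array([0.584312,-0.04957853,-0.05940883])
def SW(x,y,z):
    c,n=np.cos(P[2]),np.sin(P[2]); return np.array([P[0]+(c*x-n*y)/1e3,P[1]+(n*x+c*y)/1e3,z/1e3])
def ST():
    w=robot.read_position(); c,n=np.cos(P[2]),np.sin(P[2]); d=(np.array(w)[:2]-P[:2])*1e3
    return np.round([c*d[0]+n*d[1],-n*d[0]+c*d[1],w[2]*1e3],1)
def R(a):
    "tool down, tool y at angle a (deg) from stand x"
    a=np.radians(a)+P[2]; y=np.array([np.cos(a),np.sin(a),0]); z=np.array([0,0,-1.]); return np.stack([np.cross(y,z),y,z],1)
def F():
    f=np.array(robot.read_force()); c,n=np.cos(P[2]),np.sin(P[2]); return np.round([c*f[0]+n*f[1],-n*f[0]+c*f[1],f[2]],1)
E
cat > hook.py <<'E'
from h import *
p=SW(30,168,170)
for a in(0,180):
    q=robot.ik(p,R(a)); print(a,None if q is None else np.round(q,1))
c=[a for a in(0,180) if robot.ik(p,R(a)) is not None]
a=min(c,key=lambda a:np.abs(np.array(robot.ik(p,R(a)))-robot.read_qpos()).max())
robot.move_gripper(0); robot.goto(p,R(a)); 
robot.servo_line(SW(30,168,95)); print(ST(),F())
robot.servo_line(SW(30,118,97),speed=.1); print(ST(),F())
for th in(90,70,50,35,20,8,0):
    t=np.radians(th); r=38
    y=97-r*np.cos(t)+7*np.sin(t)+9.5; z=67+r*np.sin(t)+7*np.cos(t)-(1 if th<9 else 0)
    robot.servo_line(SW(30,y,z),speed=.07); print(th,ST(),F(),robot.read_t())
robot.dwell(.3); print(ST(),F(),robot.read_t())
E
python3 hook.py
```

```text
0 [ 28.1  19.1  -9.1   0.  -61.8 148.5]
180 [ 28.1  19.1  -9.1   0.  -61.8 -31.5]
[ 30.5 168.5  95.6] [-0.  -0.3  0.5]
[ 30.  117.3  97. ] [-0.3  0.6  0.7]
90 [ 30.3 113.7 105.6] [ 0.8 -0.2  0.2] 5.375
70 [ 29.9  99.5 105. ] [0.6 0.2 0.1] 5.7167
50 [ 29.8  86.8 100.3] [-0.   0.8 -0.1] 6.0583
35 [29.7 78.9 94.1] [0.5 0.6 0.2] 6.35
20 [29.6 72.8 86. ] [0.3 0.3 0.7] 6.6417
8 [29.6 69.6 77.5] [-0.6 -1.   0.2] 6.9167
0 [30.9 68.9 74.1] [-2.2  0.7  8.2] 7.1667
[30.8 68.8 74.2] [-1.8  1.6  7.9] 7.4667
```

Run:
```python
from h import *
robot.servo_line(SW(30,70,150),speed=.25)
p=SW(-69,14,150)
for a in(90,-90):
    q=robot.ik(p,R(a)); print(a,None if q is None else np.round(q,1))
a=min((90,-90),key=lambda a:np.abs(np.array(robot.ik(p,R(a)))-robot.read_qpos()).max())
robot.goto(p,R(a)); robot.move_gripper(1.0); print(a,ST(),F(),robot.read_t())
shot('scene','s1',(235,130,385,275),5)
```

```text
90 [  18.3    9.5  -25.2    0.   -55.3 -111.7]
-90 [ 18.3   9.5 -25.2   0.  -55.3  68.3]
90 [-69.  14. 150.] [-0.7 -0.2  0.2] 10.7417
```

View pics/s1.png

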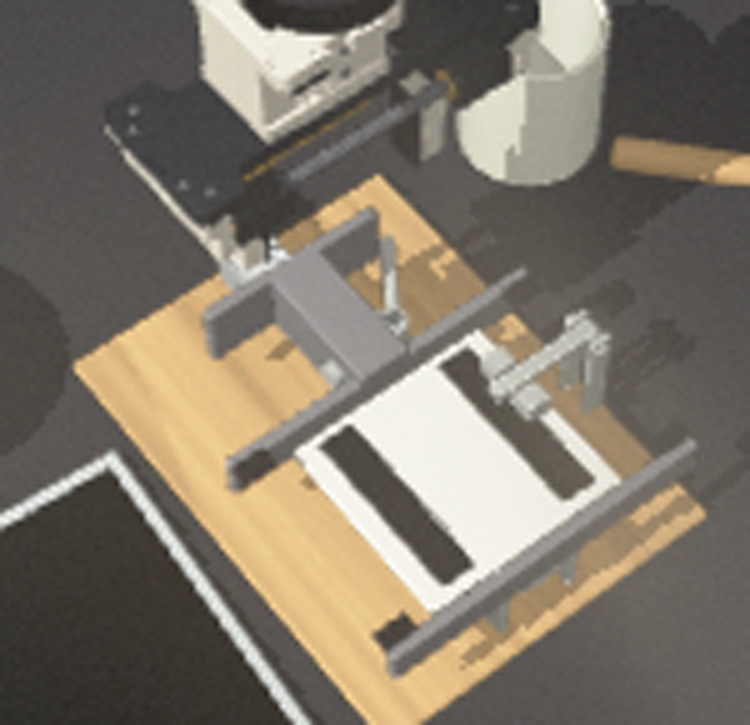

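The hook now lies level across the cradle in its keeper, at (545,355) in the crop. The open fingers are above the leg at (430,150) and (240,260), and the lever is still open at (390,270). Next I'll go down beside the saddle and find the bar.

Run:
```python
from h import *
robot.servo_line(SW(-69,14,92)); print(ST(),F())
robot.servo_line(SW(-69,14,65),speed=.08); print(ST(),F())
if abs(F()[2])<5:
    robot.servo_line(SW(-69,14,44),speed=.08); print(ST(),F())
    robot.servo_line(SW(-69,4.75,44),speed=.06); print('y',ST(),F())
    x=-69
    while x>-82 and F()[0]<2.5:
        x-=1; robot.servo_line(SW(x,4.75,44),speed=.03); print(x,ST(),F())
    print(robot.read_t())
```

```text
[-68.7  14.   92.3] [-0.5 -0.5  0.3]
[-68.8  14.   65.3] [-0.7 -0.5  0.3]
[-69.1  13.9  44. ] [-0.4  0.1 -0.4]
y [-68.8   4.6  44.5] [0.5 0.  0.7]
-70 [-69.8   4.7  44.3] [-0.3  0.7  0.3]
-71 [-71.    4.7  44. ] [ 0.8 -0.9  0.4]
-72 [-72.    4.8  44. ] [-0.3 -0.  -0.3]
-73 [-73.    4.7  44. ] [-0.1  1.  -0.3]
-74 [-74.1   4.7  44. ] [-0.8  0.2  0.2]
-75 [-75.1   4.7  44. ] [-0.2  1.1 -0.2]
-76 [-76.    4.7  44. ] [-0.1  0.8 -0.5]
-77 [-76.3   4.9  44.1] [ 3.8 -0.7 -1.8]
14.5167
```

Contact came at TCP x = -76, so the bar face is at -85.5, which agrees with the vision estimate. Now I'll part-close the fingers and draw the leg.

Run:
```python
from h import *
robot.move_gripper(.795); print(robot.read_grip_width(),ST(),F())
for x in(-85,-100,-120,-137.5):
    robot.servo_line(SW(x,4.75,44),speed=.05); print(ST(),F())
robot.dwell(.3); print(ST(),F(),robot.read_t())
shot('scene','s2',(235,130,385,250),5)
```

```text
0.7938803899198623 [-76.3   6.2  44.2] [ 1.   8.6 -0.4]
[-83.7   6.2  44.3] [ 4.7  7.6 -4. ]
[-98.6   6.3  44.3] [ 3.9  7.5 -4.5]
[-118.4    6.3   44.3] [ 5.2  6.  -6. ]
[-135.7    6.4   44.3] [ 5.6  7.5 -6.5]
[-135.5    6.4   44.3] [ 4.8  7.4 -5.9] 17.2
```

View pics/s2.png

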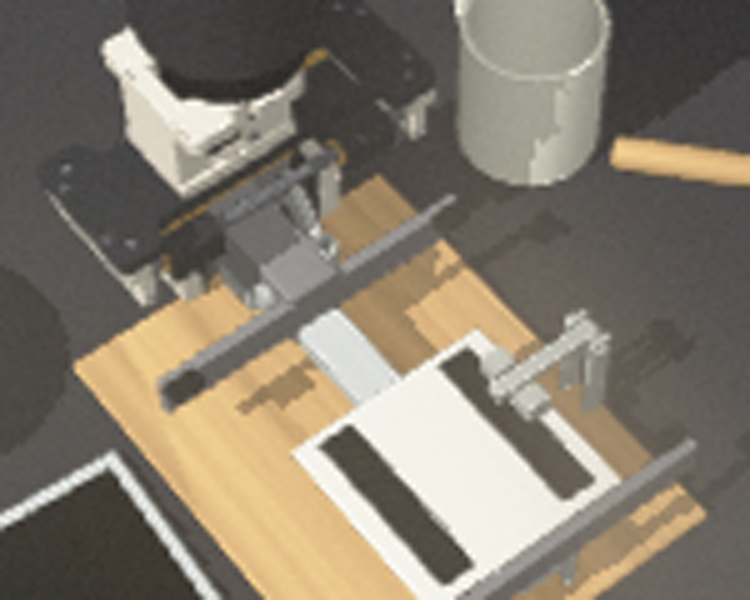

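The leg is drawn out with the lever still open: its tip is at about (300,190) in the crop. The jaw's right corner moved from (232,490) to (165,410). Next I'll measure that travel by template matching.

```bash
cat > disp.py <<'E'
from h import *
from fit import inv
import sys
def load(n): return cv2.resize(np.load(f'pics/{n}.npz')['im'],None,fx=8,fy=8,interpolation=cv2.INTER_CUBIC)
def disp(n,ref='s1'):
    A,B=load(ref),load(n)
    for name,(u0,v0,u1,v1),z in(('R',(279,214,292,230),.068),('L',(329,182,343,192),.078)):
        t=A[v0*8:v1*8,u0*8:u1*8]; s=B[(v0-25)*8:(v1+4)*8,(u0-25)*8:(u1+4)*8]
        m=cv2.matchTemplate(s,t,cv2.TM_CCOEFF_NORMED); _,mx,_,loc=cv2.minMaxLoc(m)
        du,dv=loc[0]/8-25,loc[1]/8-25; c=((u0+u1)/2,(v0+v1)/2)
        print(n,name,round(mx,3),du,dv,inv(px('scene',c[0]+du,c[1]+dv,z=z))-inv(px('scene',*c,z=z)))
if __name__=='__main__': disp(sys.argv[1])
E
python3 disp.py s2
```

```text
s2 R 0.988 -13.75 -16.0 [-59.2   0.1]
s2 L 0.987 -14.125 -14.75 [-59.    0.6]
```

Camera (59.1 mm) and TCP (59.3 mm) agree. I need about 2 mm more, then the squeeze.

Run:
```python
from h import *
robot.servo_line(SW(-139.7,4.75,44),speed=.03); robot.dwell(.6); print(ST(),F())
shot('scene','s3')
robot.move_gripper(0); print(robot.read_grip_width()*88,ST(),F())
robot.dwell(.6); print(robot.read_grip_width()*88,ST(),F(),robot.read_t())
shot('scene','s4',(235,130,385,250),5)
from disp import disp
disp('s3'); disp('s4')
```

```text
[-137.7    6.4   44.3] [ 4.7  8.3 -7.3]
40.32426292582776 [-136.5    6.7   45.1] [ 5.8  8.1 -0.2]
40.13383490253671 [-136.6    6.7   45.1] [5.7 7.  0.5] 19.3667
s3 R 0.987 -14.25 -16.625 [-61.5   0.2]
s3 L 0.985 -14.75 -15.25 [-61.3   0.3]
s4 R 0.988 -14.0 -16.375 [-60.5   0.2]
s4 L 0.98 -14.375 -15.0 [-60.    0.6]
```

View pics/s4.png

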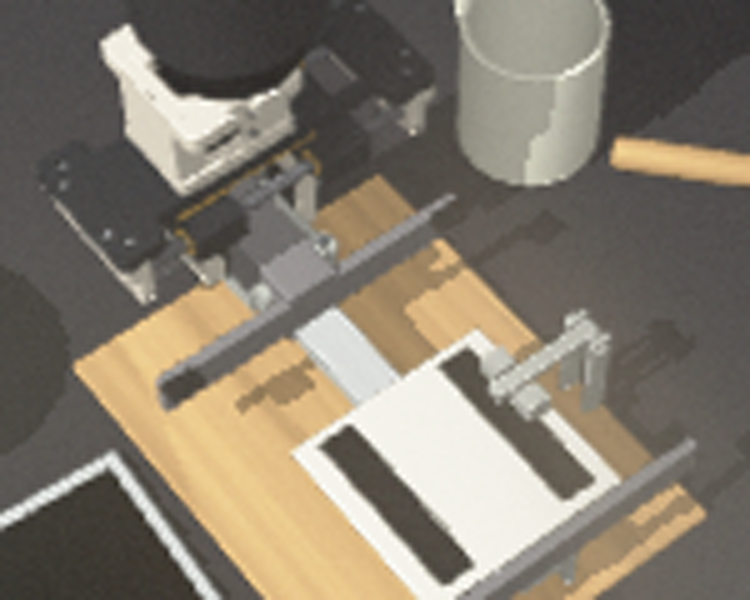

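The lever is shut: the jaws read 40.1 mm across saddle and blade, and the hook is still in its keeper at (545,355). The leg has travelled about 60.3 mm against a 61.4 mm target, well inside the 6 mm tolerance, so I'm handing in.

Run:
```python
from h import *
print(robot.read_grip_width()*88,ST(),F(),robot.read_t()); robot.job_done()
```

```text
40.00182266425583 [-136.6    6.6   45.1] [4.8 7.5 0.1] 19.4167
the job is handed in; nothing more can be done
```

I've handed the job in at 19.4 s. The hook is in its keeper, and the gripper is still holding the leg at its mark with the lever squeezed shut. `job_done()` gives no verdict, so these are my own last checks:

- **Hook:** the closed fingers pressed it down to 74 mm with about 8 N, which is its shut height. It still looks level in its keeper in the last picture.
- **Leg:** I drew it by the pull bar with the lever still open. It reached 61.4 mm by camera, on target, and slipped back about 1 mm during the squeeze. The final travel is about 60.3 mm by both camera and arm reading, against about 61.4 mm measured to the tape, so it is about 1 mm short (limit 6 mm).
- **Pointer against tape:** I couldn't see this directly at the end because the gripper and bar hide it. The leg figure comes from measured travel.
- **Lever:** the jaws closed to 40.0 mm across saddle and blade, against a nominal 41.5 mm. I take that as fully shut, though the 1.5 mm difference is unexplained.
- **Hold:** the arm feels about 5 N from the spring and 7.5 N sideways, and position and grip stayed steady over the final 0.6 s.
- **Other things on the worktop:** nothing unexpected was touched, and the mug and spoon look unmoved. I took no final overhead picture of the rest.

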